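# Seat the grinding cup on the tablet mill and clamp it

## Robot

A 6-joint arm with a two-finger parallel gripper is mounted at the origin on the work surface. World frame = base frame: x ahead of the robot, y to its left, z up, the work surface at z = 0. Lengths are in mm, angles in rad, forces in N, time in s.
With the tool pointing down it reaches from about 350 to 975 mm from the base axis. Payload 7.1 kg.
Tool frame: the origin (TCP) lies at the very end of the fingers, on their centre line; the grasp point (between the pads) lies 19 mm behind it; x points along the fingers, y is the direction in which the jaws open and shut, and the axes are right-handed (so a half turn about x gives the same grasp; the last joint's range is limited). The gripper opens to 88 mm and grips with 3 to 60 N. Pads are 20 mm wide; open, the fingers measure 115 mm over their backs; the gripper's body (75 mm by 178 mm) begins 61 mm behind the grasp point.
Start: joints at [1.211, 0.423, 1.63, -0, 1.089, -0.019], TCP at [208.869, 589.049, 222.675] pointing down, gripper open.
Joint ranges: [-3, 3], [-0.9, 2.11], [0.09, 2.58], [-1.31, 4.45], [0.11, 2.69], [-2.54, 2.54]. Speed limits (rad/s): [2.39, 2.39, 3.01, 3.14, 3.14, 3.14].

## Interface

Orientations are given as a rotation vector (axis times angle).
In Python, from workcell import ctrl gives the robot as it stands. The module is installed in compiled form; this text tells all that it offers.
- The arm moves only by the tool carry_out, never from a script. Its argument "commands" is a list of rows, each a list of 6 numbers: the shift along the tool's x, y, z in m, then the turn, a rotation vector about the tool's x, y, z in degrees. In form: [[tx, ty, tz, rx, ry, rz], ...]. A call has 1 to 8 rows; each row shifts and turns the pose as measured when the row begins, along the tool's axes as they then stand; what a row does not reach is not made up. A row lasts 1/8 s, in which the tool goes at most 62.5 mm and 10.7 degrees, less where a joint would pass 70% of its speed; a pose out of reach is approached as far as the arm can. A call with a gripper value outside its range is refused whole. "grip" is the closure, from 0 (fully open) to 1 (shut), set as the call begins (left out, the last holds). The fingers move at their own pace and stop on an object; the grip force is fixed at half the most. Time passes only in rows, so rows that do not move let the fingers close. It gives the time, the measured TCP pose, the force and the opening at its end, in the units of the state.
- ctrl.get_obs(): the state, without advancing time (a new reading comes with each control period).
- ctrl.get_image(name): name is "scene" or "top" or "wrist"; returns a dict with "pixels" (384x512x3 uint8, blue, green, red), "intrinsics" (3x3 intrinsics, pixels), "dist_coeffs" ([k1, k2, p1, p2, k3] as OpenCV has them; the pictures are not rectified), "rvec" (rotation vector, rad) and "tvec" (3), from world to camera coordinates, as OpenCV has them. Camera axes: x right, y down, z forward; pixel columns grow to the right and rows downward; lengths in mm; the calibration is good to about 2 mm. A picture is of the moment at which its call begins. There is no depth.
- ctrl.close_job(): hands the job in, once; it reports no verdict.
The state is a dict: "t": time; "qpos": joint angles; "qvel": joint speeds; "joint_torque": joint torques, N m; "ee_pos": TCP position; "orientation": TCP orientation; "ft_force": force on the tool from outside, world axes, zero at the start; "moment": the same for the moment, N m; "width": finger opening in mm.
Only numpy, scipy, OpenCV 4.12 (cv2) and the standard library are available. Lean on these libraries where they do the work, as an engineer would, in place of code of your own. Each camera call takes 0.05 s, during which the arm holds its last target. There are 200 camera calls.

## Task

Put the grinding cup into the round nest of the tablet mill and, pressing only lightly, turn it until its teeth mesh with the drive dog; then push it down against the stiff dust seal until you feel it sit fully home on the hard floor. Only once it is fully down, swing the hold-down clamp over it and press the clamp fully shut, so that its pad bears on the lid. Be gentle with the cup and mill, and leave the bottles and the carton where they stand.

Things in the scene. Friction and masses are not known exactly. Their poses are not given: they have to be found in the camera images.
- cup_mid (a point): grinding cup, lid screwed on (one rigid piece, 0.3 to 0.42 kg), upright on the counter: steel cup 58 mm in diameter with four red stripes, blue lid 61 mm in diameter from 50 to 62 mm above the underside, knob on top; 92 mm tall in all. The point is on its axis half-way up, 46 mm above the underside; z up the axis
- cup_knob (a point): centre of the round blue knob on the cup's lid, to grip it by: 28 mm in diameter, 30 mm tall, from 62 to 92 mm above the cup's underside (this point at 77 mm)
- cup_foot (a point): centre of the cup's underside, which is hollow (14 mm deep) with four teeth inside, 90 degrees apart in line with the red stripes (on this point's x and y axes). The rim of the underside is what stands on the counter and on the nest's floor
- mill: tablet mill: white bench-top motor housing 200 x 150 mm, grey deck 70 mm above the counter, fixed. Origin at the centre of its underside; its x axis points to its back (the hinge side), y to its left, z up. It carries the nest, drive dog and clamp
- nest (a point): centre of the floor of the round nest on the deck, axes as the mill's. A cup fully home stands on this floor, its mid point 46 mm above here. With its teeth on the dog's lugs it stands 7 mm proud. Meshed, its rim comes to rest 3.5 mm proud on the dust seal, a black rubber ring; this slides stiffly (8 N, of which the cup weighs 3 to 4 N) down to the hard floor and stays down
- nest_mouth (a point): centre of the mouth of the nest's steel collar, 22 mm above the nest's floor. The collar's bore is 60.6 mm (1.3 mm clearance all round the cup), flaring to about 70 mm over its top 6 mm
- dog_axis (a point): point on the motor shaft's axis, fixed axes (not turning with it), level with the top of the drive dog: four brass lugs 90 degrees apart, 11 mm above the nest's floor. The shaft stands at any angle, not measured. The teeth pass between the lugs in a window about 18 degrees wide in every 90. The shaft turns at 0.1 N m: a cup pressed on the lugs with over about 8 N drags it round
- clamp (a joint): angle of the hold-down clamp: 0 is shut (arm level, against its stop), about 2 rad is open, leaning back past upright, as it starts. The hinge is stiff, so the arm stays where it is left; it takes 2 to 3 N at its handle to move it and 4 to 5 N to press it fully shut on a seated cup
- clamp_handle (a point): centre of the red barrel handle, a cylinder 26 mm in diameter and 36 mm long across the arm (along the hinge axis, with flat ends), at the free end of the clamp's 11 mm round steel arm, 150 mm from the hinge axis. It moves in a circle about that axis, from above and behind the hinge over the nest to the level of the hinge in front of the nest
- clamp_hinge (a point): point on the clamp's hinge axis, on the post behind the nest, 90 mm behind the nest's axis and 110 mm above the nest's floor; axes as the mill's: the hinge axis is y, and the shut arm points along -x from here
- clamp_pad: black rubber pad 22 mm in diameter under the clamp arm, 90 mm from the hinge, origin at the centre of its face. It is sprung (1 N per mm, 4 mm travel) and with the clamp shut is pushed in about 3 mm by the lid knob of a seated cup
- amber: bystander: amber bottle with white cap, 48 mm in diameter, 115 mm tall, standing on the counter; origin at the centre of its underside
- white: bystander: white tablet jar, 44 mm in diameter, 80 mm tall, standing on the counter; origin at the centre of its underside
- carton: bystander: small paper carton with an orange band, 40 x 60 x 90 mm, standing on the counter; origin at the centre of its underside
Not all that is in view belongs to the job. Of the things like the part that bears cup_mid, leave any that is green; of the rest the smaller one is meant.

How it is judged:
By the outcome, as a careful person would: the job done as asked, in the order asked, and still so for the second after the job is handed in, with the robot touching nothing.
It also fails if it takes over 72 s, if anything falls off the work surface, if the arm or the gripper's body presses on something with over 40 N, if the wrist force passes 120 N, or if a joint passes its speed limit or range.

## Working session

There is one attempt and no reset: what is moved stays moved. The work goes in short steps, Python scripts to look and compute and a tool call to move; the robot and the scene stay as the last step left them, time stands still between calls to the robot, and variables do not carry over. Pictures are saved under pics/ and viewed, about 8 in all and at most 12, crops included, and the job is handed in when it is done.

Besides the shell and the picture viewer there is one more tool, called after ">>>" as name([rows], argument=value, ...), one row to a line, values as JSON. carry_out: Moves the arm, as the interface text tells. Its arguments: {"type":"object","properties":{"commands":{"type":"array"},"grip":{"type":"number"}},"required":["commands"]}

```bash
mkdir -p pics; cat > h.py <<'E'
import numpy as np, cv2
from workcell import ctrl
from scipy.spatial.transform import Rotation as R
def shot(n,fn,crop=None,scale=1):
    d=ctrl.get_image(n); np.savez(f'pics/{fn}.npz',**{k:np.array(v) for k,v in d.items()})
    save(fn,crop,scale); return d
def save(fn,crop=None,scale=1,out=None):
    im=np.load(f'pics/{fn}.npz')['pixels']
    if crop: im=im[crop[1]:crop[3],crop[0]:crop[2]]
    cv2.imwrite(f'pics/{out or fn}.png',cv2.resize(im,None,fx=scale,fy=scale,interpolation=cv2.INTER_CUBIC))
def ray(fn,uv):
    d=np.load(f'pics/{fn}.npz'); M=R.from_rotvec(d['rvec'].ravel()).as_matrix(); t=d['tvec'].ravel()
    p=cv2.undistortPoints(np.array([[uv]],float),d['intrinsics'],d['dist_coeffs']).ravel()
    return -M.T@t, M.T@np.array([p[0],p[1],1])
def atz(fn,uv,z):
    c,r=ray(fn,uv); return c+r*(z-c[2])/r[2]
def proj(fn,P):
    d=np.load(f'pics/{fn}.npz')
    return cv2.projectPoints(np.array(P,float).reshape(-1,1,3),d['rvec'],d['tvec'],d['intrinsics'],d['dist_coeffs'])[0].reshape(-1,2)
def tri(a,ua,b,ub):
    c1,r1=ray(a,ua);c2,r2=ray(b,ub)
    s=np.linalg.lstsq(np.c_[r1,-r2],c2-c1,rcond=None)[0]
    p,q=c1+s[0]*r1,c2+s[1]*r2
    return (p+q)/2,np.linalg.norm(p-q)
E
python3 - <<'E'
from h import *
shot('top','top0');shot('scene','sc0')
a=cv2.imread('pics/top0.png');b=cv2.imread('pics/sc0.png')
cv2.imwrite('pics/both.png',cv2.resize(np.vstack([a,b]),(400,600))) 
cv2.imwrite('pics/top0.png',cv2.resize(a,(800,600)));cv2.imwrite('pics/sc0.png',cv2.resize(b,(800,600)))
o=ctrl.get_obs();print(o)
for f in('top0','sc0'):print(ray(f,(256,192)))
E
```

```text
{'t': 0.1, 'qpos': array([ 1.21102196e+00,  4.23732122e-01,  1.63062248e+00,  2.05950151e-05,
        1.08858781e+00, -1.90287741e-02]), 'qvel': array([ 0.00013405, -0.00312493, -0.00099258,  0.00072501,  0.00010679,
       -0.00083934]), 'joint_torque': array([ 3.72009736e-04, -5.45613778e+01, -2.74325538e+01,  6.45027612e-02,
        1.88036769e-02,  2.12198574e-05]), 'ee_pos': array([208.67820547, 588.59769676, 221.99609738]), 'orientation': array([ 0.26636164,  1.55447877, -0.26844685]), 'ft_force': array([ 0.11738633,  0.22169194, -0.38049907]), 'moment': array([-0.03098596,  0.05046624, -0.02949547]), 'width': 87.72757307839846}
(array([ 439.33442572,  -13.54022788, 1116.20107314]), array([ 0.07791916, -0.01623493, -0.99683791]))
(array([1186.35360021,  354.12348233,  839.07709829]), array([-0.6603838 , -0.37704887, -0.64994918]))
```

View pics/top0.png

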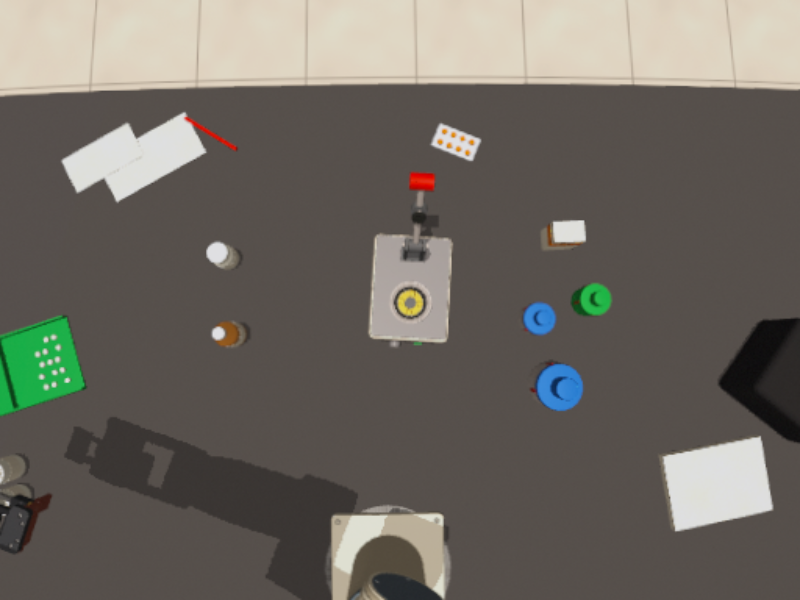

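View pics/sc0.png

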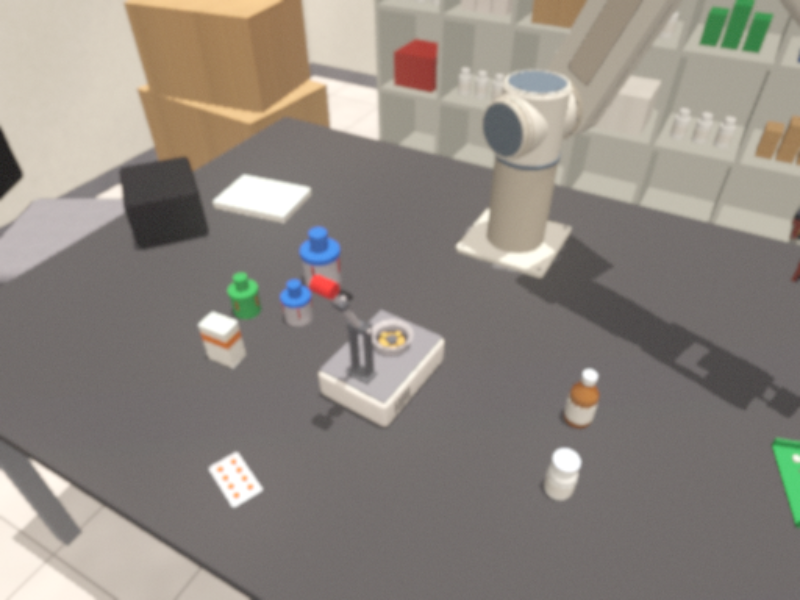

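The top view shows three cups at 800x600 pixels: a small blue-lidded one (540,319), a large blue-lidded one (560,387) and a green one (595,299). Green is excluded, and of the other two the smaller is meant, so it is the one at (540,319). The mill is at (410,290), with the nest at (410,302) and the red handle at (422,182). I'll confirm with an enlarged crop.

```bash
python3 - <<'E'
from h import *
save('top0',(226,100,306,230),4.6,'m');save('top0',(320,170,400,270),6,'c')
a=cv2.imread('pics/m.png');b=cv2.imread('pics/c.png')
H=600
o=np.zeros((H,800,3),np.uint8);o[:a.shape[0],:a.shape[1]]=a[:H];o[:a.shape[0]*0+min(H,b.shape[0]),370:370+min(430,b.shape[1])]=b[:H,:430]
cv2.imwrite('pics/mc.png',o)
# quick estimates
s=0.64
for n,uv,z in [('lid',(540,319),62),('knob',(541.5,318),92),('nest',(410,302),77),('handle',(422,182),250)]:
    print(n,atz('top0',np.array(uv)*s,z))
im=np.load('pics/top0.npz')['pixels'].astype(int)
B,G,Rr=im[...,0],im[...,1],im[...,2]
m=((B>150)&(Rr<80)).astype(np.uint8);n,l,st,c=cv2.connectedComponentsWithStats(m);print(st[1:],c[1:])
m=((Rr>150)&(B<60)&(G<60)).astype(np.uint8);n,l,st,c=cv2.connectedComponentsWithStats(m);print(st[1:],c[1:])
E
```

```text
lid [ 482.44885136 -295.50845519   62.        ]
knob [ 483.02542031 -290.33830443   92.        ]
nest [516.61372599 -49.00199141  77.        ]
handle [693.76678778 -64.91978917 250.        ]
[[335 194  21  20 316]
 [344 233  29  30 637]] [[345.0443038  203.42088608]
 [358.16012559 247.58398744]]
[[119  75  32  21  89]
 [262 110  16  12 167]] [[135.02247191  85.3258427 ]
 [269.63473054 115.5988024 ]]
```

View pics/mc.png

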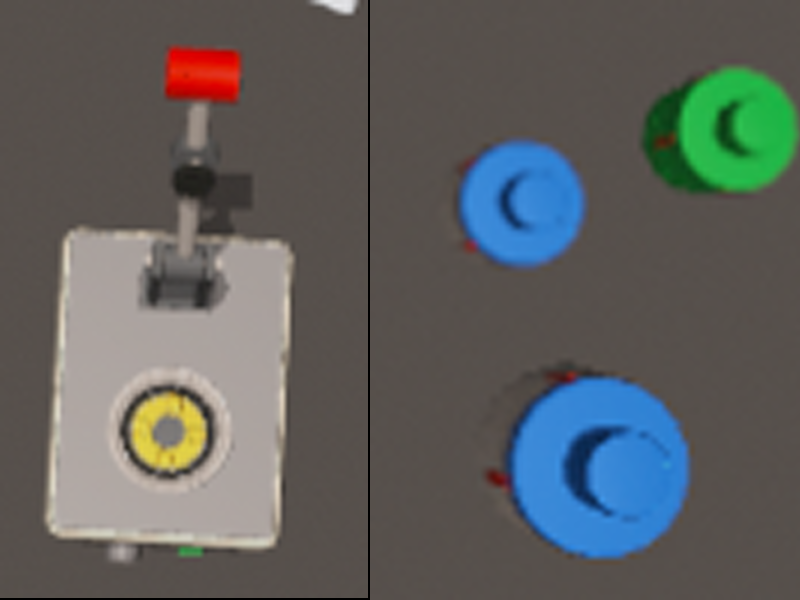

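The crop confirms it: the small blue-lidded cup with red stripes has its lid at crop (522,203), with the larger one at (600,467) and the green one at (737,130). The dog in the nest is at crop (170,430). Next I'll triangulate the positions.

```bash
python3 - <<'E'
from h import *
T=lambda x,y:(226+x/4.6,100+y/4.6); s=0.64
S=lambda x,y:(x*s,y*s)
print('nest collar',tri('top0',T(170,430),'sc0',S(392,336)))
print('handle',tri('top0',T(203,75),'sc0',S(324,287)))
for n,p in dict(TL=(68,232),TR=(290,243),BR=(274,545),BL=(50,533)).items(): print(n,atz('top0',T(*p),70))
print('collar r', [atz('top0',T(*p),85)[:2] for p in((108,430),(232,430),(170,367),(170,493))])
print('lid',atz('top0',(345.3,203.8),62),'knob',atz('top0',(320+167/6,170+200/6),92), tri('top0',(345.3,203.8),'sc0',S(296,296)))
d=ctrl.get_image('wrist');M=R.from_rotvec(np.ravel(d['rvec'])).as_matrix();o=ctrl.get_obs()
Tm=R.from_rotvec(o['orientation']).as_matrix()
print('tool axes',Tm.round(3)); print('cam in tool',(Tm.T@(-M.T@np.ravel(d['tvec'])-o['ee_pos'])).round(1),'cam axes in tool',(Tm.T@M.T).round(2),d['intrinsics'])
E
```

```text
nest collar (array([514.74936446, -48.85664533,  83.48485206]), np.float64(3.421738440258196))
handle (array([676.18489245, -60.89602151, 309.9958346 ]), np.float64(1.3652861539777426))
TL [644.72820647  12.71840179  70.        ]
TR [ 636.09816566 -129.81292934   70.        ]
BR [ 442.74011599 -115.66422379   70.        ]
BL [452.15387829  25.9761538   70.        ]
collar r [array([515.89462566, -11.49334901]), array([514.95725031, -89.20266479]), array([555.11667792, -50.91078012]), array([475.97035171, -49.74740185])]
lid [ 483.5271143 -294.6431179   62.       ] knob [ 483.51241749 -294.0654432    92.        ] (array([ 482.89694211, -294.73755493,   55.68621649]), np.float64(3.5371149952884857))
tool axes [[-0.     0.334  0.942]
 [-0.001  0.942 -0.334]
 [-1.    -0.001 -0.   ]]
cam in tool [-161.3   -0.4  -78. ] cam axes in tool [[ 0.   -0.28  0.96]
 [ 1.   -0.   -0.  ]
 [ 0.    0.96  0.28]] [[320.32788022   0.         256.81754957]
 [  0.         320.32788022 194.92001729]
 [  0.           0.           1.        ]]
```

Cup axis is at about (483.5,-294.4) and the nest at about (515.5,-50), with mill yaw about -4°. On the way I'll go over the nest and look at the dog with the wrist camera.

>>> carry_out([
  [0, -0.0416, 0.0418, 0, 0, 0],
  [0, -0.0416, 0.0418, 0, 0, 0],
  [0, -0.0416, 0.0418, 0, 0, 0],
  [0, -0.0416, 0.0418, 0, 0, 0],
  [0, -0.0416, 0.0418, 0, 0, 0],
  [0, -0.0416, 0.0418, 0, 0, 0],
  [0, -0.0416, 0.0418, 0, 0, 0],
  [0, -0.0416, 0.0418, 0, 0, 0],
])

```text
t: 1.15
ee_pos: [417.3, 154.5, 221.4]
orientation: [0.261, 1.554, -0.261]
ft_force: [0.5, 0.8, -0.3]
width: 87.4
```

>>> carry_out([
  [0, -0.041, 0.041, 0, 0, 0],
  [0, -0.041, 0.041, 0, 0, 0],
  [0, -0.041, 0.041, 0, 0, 0],
  [0, -0.038, 0.038, 0, 0, 0],
  [0.03, 0, 0, -7.7, 0, 0],
  [0.03, 0, 0, -7.7, 0, 0],
  [0, 0, 0, 0, 0, 0],
])

```text
t: 2.02
ee_pos: [521.2, -62.9, 160.6]
orientation: [0.051, 1.566, -0.051]
ft_force: [0.2, 0.1, 0.6]
width: 87.9
```

```bash
python3 - <<'E'
from h import *
shot('wrist','w1')
P=[[515.5,-50,z] for z in (70,81,92)];print(proj('w1',P))
c=proj('w1',P)[1].astype(int)
x0,y0=max(c[0]-100,0),max(c[1]-75,0)
print(x0,y0);save('w1',(x0,y0,x0+200,y0+150),4)
o=ctrl.get_obs();print(o['ee_pos'],R.from_rotvec(o['orientation']).as_matrix().round(4))
E
```

```text
[[272.47752875 190.84757437]
 [273.13797209 194.71743787]
 [273.85606933 198.92595403]]
173 119
[522.1081224  -62.84518427 161.76643296] [[ 6.500e-03  6.640e-02  9.978e-01]
 [-5.000e-04  9.978e-01 -6.640e-02]
 [-1.000e+00 -1.000e-04  6.500e-03]]
```

View pics/w1.png

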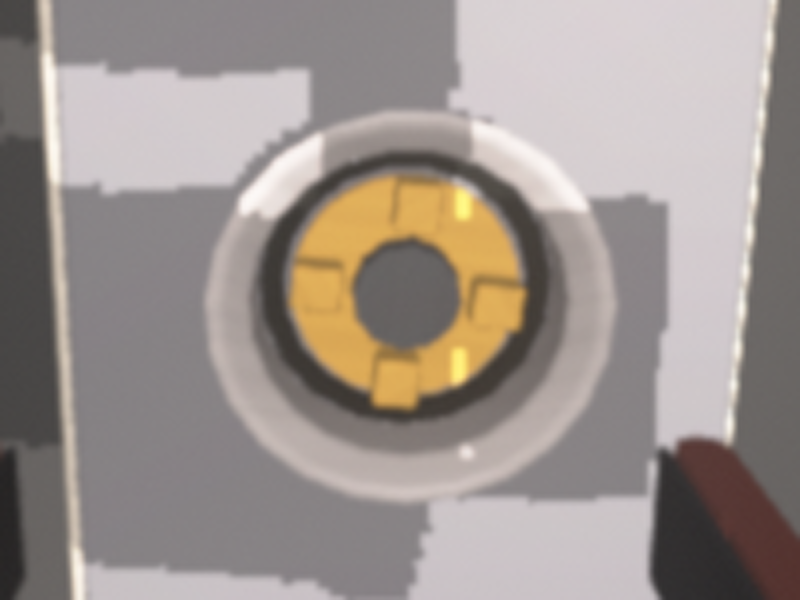

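The wrist view shows four lugs at crop (418,203), (498,304), (396,382) and (317,287). The collar rim is centred at (411,305), with the mill edges at left and right.

```bash
python3 - <<'E'
from h import *
W=lambda x,y:(173+x/4-.375,119+y/4-.375)
L=[(418,203),(498,304),(396,382),(317,287)]
for zf in (64,67,70):
    q=np.array([atz('w1',W(*p),zf+11)[:2] for p in L]); c=q.mean(0)
    a=np.degrees(np.arctan2(*(q-c).T[::-1]));print(zf,'lug c',c.round(1),'r',np.hypot(*(q-c).T).round(1),'ang',a.round(1),(a%90).round(1))
    E=np.array([atz('w1',W(*p),zf+22)[:2] for p in((205,305),(617,303),(410,110),(405,502))]);print(' collar',E[:2].mean(0).round(1),E[2:].mean(0).round(1),np.ptp(E,0).round(1), 'top view',atz('top0',(226+170/4.6,100+430/4.6),zf+22))
E=[atz('w1',W(*p),70)[:2].round(1) for p in((40,0),(80,600),(775,0),(735,400))];print(E)
E
```

```text
64 lug c [515.4 -48.7] r [18.9 18.4 18.7 18.2] ang [170.7  80.3  -9.9 -99. ] [80.7 80.3 80.1 81. ]
 collar [514.  -48.4] [516.2 -49.2] [78.7 79. ] top view [515.35285771 -50.2890938   86.        ]
67 lug c [514.5 -48.8] r [18.7 18.2 18.4 17.9] ang [170.7  80.3  -9.9 -99. ] [80.7 80.3 80.1 81. ]
 collar [513.1 -48.6] [515.3 -49.4] [77.7 78. ] top view [515.13148802 -50.18207916  89.        ]
70 lug c [513.6 -48.9] r [18.4 17.9 18.2 17.7] ang [170.7  80.3  -9.9 -99. ] [80.7 80.3 80.1 81. ]
 collar [512.2 -48.7] [514.3 -49.5] [76.7 77. ] top view [514.91011832 -50.07506452  92.        ]
[array([ 453.4, -115.8]), array([ 582.3, -124.1]), array([462.6,  25.1]), array([544.4,  19.2])]
```

>>> carry_out([
  [0, -0.058, -0.006, 0, 0, 0],
  [0, -0.058, -0.006, 0, 0, 0],
  [0, -0.058, -0.006, 0, 0, 0],
  [0, -0.06, -0.006, 0, 0, 0],
  [0, 0, 0, 0, 0, 0],
], grip=0.45)

```text
t: 2.7
ee_pos: [486.4, -300.7, 169.9]
orientation: [0.054, 1.552, -0.062]
ft_force: [-0.3, 0.1, -1.1]
width: 48.3
```

```bash
python3 - <<'E'
from h import *
shot('wrist','w2')
P=[[483.5,-294.4,z] for z in (0,30,62,92)];print(proj('w2',P))
c=proj('w2',P)[1].astype(int)
x0,y0=max(c[0]-100,0),max(c[1]-75,0)
print(x0,y0);save('w2',(x0,y0,x0+200,y0+150),4)
o=ctrl.get_obs();print(o['ee_pos'],o['qpos'],o['width'],R.from_rotvec(o['orientation']).as_matrix().round(4))
E
```

```text
[[263.58097697 170.9598492 ]
 [264.07868647 178.0923331 ]
 [264.72194935 187.31522489]
 [265.46712259 198.0056779 ]]
164 103
[ 486.51173019 -298.84859348  169.78610074] [-0.57457194  0.40478604  1.80271828  0.00669679  0.91718798 -2.07687314] 48.47775359991678 [[ 0.0171  0.0725  0.9972]
 [-0.0047  0.9974 -0.0724]
 [-0.9998 -0.0035  0.0174]]
```

View pics/w2.png

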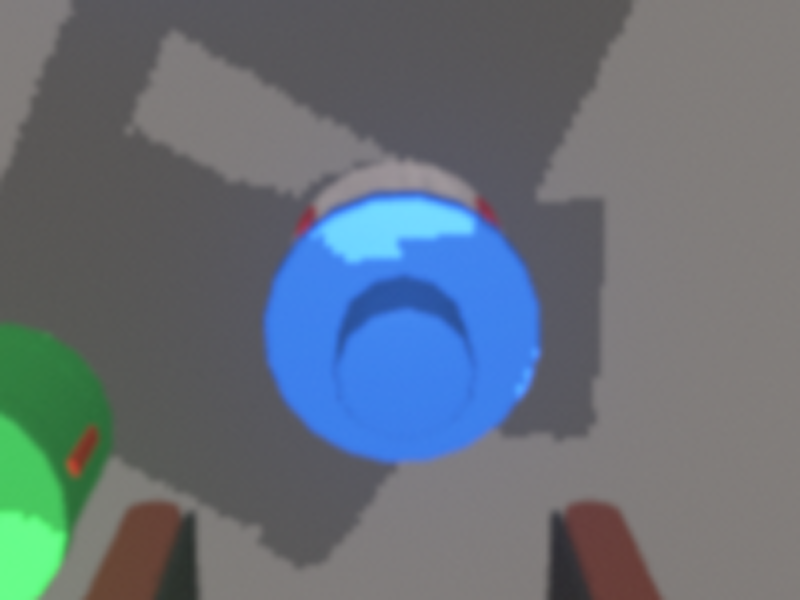

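The wrist view shows the lid centred at crop (403,325) and the knob top at (405,374). Two red stripes peek out at (306,220) and (487,210).

```bash
python3 - <<'E'
from h import *
W=lambda x,y:(164+x/4-.375,103+y/4-.375)
c=atz('w2',W(403,326),62)[:2];k=atz('w2',W(405,374),92)[:2];print('lid',c,'knob',k)
ax=(c+k+np.array([483.5,-294.4]))/3;print(ax)
# body bottom edge arc apex (404,158) check
for r in (29,29.5,30):
  for p in((306,220),(300,232),(487,210),(478,200),(490,220)):
    o,d=ray('w2',W(*p)); a=d[:2]@d[:2];b=2*d[:2]@(o[:2]-ax);e=(o[:2]-ax)@(o[:2]-ax)-r*r;D=b*b-4*a*e
    if D<0: print(r,p,'miss');continue
    for s in((-b-np.sqrt(D))/(2*a),):
        P=o+s*d;t=np.degrees(np.arctan2(P[1]-ax[1],P[0]-ax[0]));print(r,p,P.round(1),round(t,1),round(t%90,1))
T=lambda x,y:(320+(x-370)/6,170+y/6)
for p in((465,165),(472,245)):
  for r in (29.5,):
    o,d=ray('top0',T(*p)); a=d[:2]@d[:2];b=2*d[:2]@(o[:2]-ax);e=(o[:2]-ax)@(o[:2]-ax)-r*r;D=b*b-4*a*e
    P=o+d*(-b-np.sqrt(max(D,0)))/(2*a);print('top',D>0,P.round(1),np.degrees(np.arctan2(P[1]-ax[1],P[0]-ax[0])))
E
```

```text
lid [ 480.60266362 -294.50700212] knob [ 481.92712105 -294.75813853]
[ 482.00992822 -294.55504688]
29 (306, 220) [ 462.3 -315.9   27.5] -132.7 47.3
29 (300, 232) [ 463.6 -317.    35.3] -129.4 50.6
29 (487, 210) [ 463.  -272.7   28.2] 131.1 41.1
29 (478, 200) [ 461.1 -274.4   24.4] 136.1 46.1
29 (490, 220) [ 462.4 -273.2   43.7] 132.7 42.7
29.5 (306, 220) [ 461.1 -315.4   33.9] -135.0 45.0
29.5 (300, 232) [ 462.2 -316.4   42.4] -132.2 47.8
29.5 (487, 210) [ 461.7 -273.2   34.9] 133.5 43.5
29.5 (478, 200) [ 460.1 -274.8   30.1] 138.0 48.0
29.5 (490, 220) [ 461.2 -273.7   49.7] 134.9 44.9
30 (306, 220) [ 460.  -315.    39.7] -137.1 42.9
30 (300, 232) [ 461.  -315.9   48.7] -134.6 45.4
30 (487, 210) [ 460.5 -273.6   41. ] 135.7 45.7
30 (478, 200) [ 459.1 -275.2   35.4] 139.7 49.7
30 (490, 220) [ 460.1 -274.1   55.2] 137.0 47.0
top True [ 504.8 -275.8   24.8] 39.419192323168645
top True [ 463.3 -271.7   51.6] 129.3123832135274
```

>>> carry_out([
  [0, 0.0039, -0.0048, 0, 1.0, 0.3],
  [0.03, 0, 0, 0, 0, 0],
  [0.03, 0, 0, 0, 0, 0],
  [0, 0, 0, 0, 0, 0],
  [0, 0, 0, 0, 0, 0],
])

```text
t: 3.38
ee_pos: [484.5, -287.5, 112.4]
orientation: [0.055, 1.57, -0.052]
ft_force: [0.3, 0.2, -0.0]
width: 48.2
```

```bash
cat >> h.py <<'E'
def st():
    o=ctrl.get_obs();M=R.from_rotvec(o['orientation']).as_matrix()
    yaw=np.degrees(np.arctan2(M[1,2],M[0,2]))
    print('t',round(o['t'],2),'pos',o['ee_pos'].round(2),'yaw %.2f'%yaw,'xax',M[:,0].round(4),'F',np.round(o['ft_force'],2),'M',np.round(o['moment'],3),'w',round(o['width'],1),'q6 %.2f'%o['qpos'][5])
    return o,M
def to(p):
    o,M=st();print('tool delta',(M.T@(np.array(p)-o['ee_pos'])).round(2))
E
python3 -c "
from h import *
to([482,-294.6,66])"
```

```text
t 3.38 pos [ 484.48 -287.5   112.41] yaw -3.90 xax [ 1.0e-04  1.8e-03 -1.0e+00] F [ 0.26  0.24 -0.03] M [-0.008  0.044 -0.067] w 48.2 q6 -2.06
tool delta [46.4  -7.34 -1.99]
```

>>> carry_out([
  [0, -0.0073, -0.002, 0, 0, 0],
  [0, 0, 0, 0, 0, 0],
])

```text
t: 3.62
ee_pos: [483.1, -295.0, 114.6]
orientation: [0.053, 1.568, -0.052]
ft_force: [-0.1, 0.1, -0.0]
width: 48.0
```

```bash
python3 -c "
from h import *
to([482,-294.6,66])"
```

```text
t 3.62 pos [ 483.07 -294.99  114.56] yaw -3.84 xax [ 2.4e-03  2.0e-04 -1.0e+00] F [-0.09  0.08 -0.03] M [-0.002  0.026  0.027] w 48.0 q6 -2.08
tool delta [48.55  0.3  -1.21]
```

>>> carry_out([
  [0.024, 0, -0.001, 0, 0, 0],
  [0.022, 0, 0, 0, 0, 0],
  [0, 0, 0, 0, 0, 0],
])

```text
t: 4.0
ee_pos: [483.5, -296.6, 70.1]
orientation: [0.052, 1.564, -0.055]
ft_force: [-1.0, 0.8, 0.6]
width: 48.4
```

```bash
python3 -c "
from h import *
to([482,-294.6,67])"
```

```text
t 4.0 pos [ 483.46 -296.59   70.14] yaw -3.93 xax [ 0.0063 -0.0023 -1.    ] F [-1.04  0.82  0.58] M [ 0.033 -0.028  0.037] w 48.4 q6 -2.08
tool delta [ 3.12  1.9  -1.61]
```

>>> carry_out([
  [0.003, 0.0018, -0.0015, 0, 0, 0],
])

```text
t: 4.12
ee_pos: [482.8, -295.3, 68.1]
orientation: [0.052, 1.562, -0.056]
ft_force: [-0.6, -0.2, 0.1]
width: 47.8
```

>>> carry_out([
  [0, 0, 0, 0, 0, 0],
  [0, 0, 0, 0, 0, 0],
  [0, 0, 0, 0, 0, 0],
  [0, 0, 0, 0, 0, 0],
], grip=1)

```text
t: 4.62
ee_pos: [483.0, -295.4, 69.5]
orientation: [0.051, 1.561, -0.057]
ft_force: [0.2, -0.1, -2.6]
width: 27.7
```

```bash
python3 -c "
from h import *
to([482,-294.6,67])"
```

```text
t 4.62 pos [ 482.99 -295.41   69.48] yaw -3.95 xax [ 0.009  -0.0039 -1.    ] F [ 0.22 -0.15 -2.6 ] M [-0.011  0.032 -0.015] w 27.7 q6 -2.07
tool delta [ 2.47  0.74 -1.06]
```

>>> carry_out([
  [-0.025, 0, 0, 0, 0, 0],
  [-0.05, 0, 0, 0, 0, 0],
  [-0.05, 0, 0, 0, 0, 0],
  [0, 0, 0, 0, 0, 0],
])

```text
t: 5.12
ee_pos: [480.7, -294.1, 196.0]
orientation: [0.053, 1.565, -0.055]
ft_force: [-0.4, -0.3, -2.6]
width: 27.4
```

```bash
python3 -c "
from h import *
to([515.2,-49.3,190])"
```

```text
t 5.12 pos [ 480.7  -294.15  196.01] yaw -3.94 xax [ 0.005  -0.0015 -1.    ] F [-0.39 -0.33 -2.58] M [-0.008 -0.009  0.027] w 27.4 q6 -2.07
tool delta [  5.81 246.65  17.56]
```

>>> carry_out([
  [0, 0.045, 0.0035, 0, 0, 0],
  [0, 0.05, 0.0035, 0, 0, 0],
  [0, 0.05, 0.0035, 0, 0, 0],
  [0, 0.05, 0.0035, 0, 0, 0],
  [0, 0.045, 0.0035, 0, 0, 0],
  [0, 0, 0, 9.5, 0, 0],
  [0, 0, 0, 0, 0, 0],
  [0, 0, 0, 0, 0, 0],
])

```text
t: 6.12
ee_pos: [508.7, -47.8, 184.7]
orientation: [0.186, 1.574, -0.185]
ft_force: [-0.3, 0.6, -3.1]
width: 27.2
```

```bash
python3 -c "
from h import *
to([515.2,-49.3,180])
shot('wrist','w3',(150,90,380,262),3.4)"
```

```text
t 6.12 pos [508.74 -47.84 184.75] yaw -13.52 xax [-0.0107  0.0014 -0.9999] F [-0.27  0.65 -3.09] M [-0.025  0.007  0.015] w 27.2 q6 -1.45
tool delta [4.68 0.1  6.67]
```

View pics/w3.png

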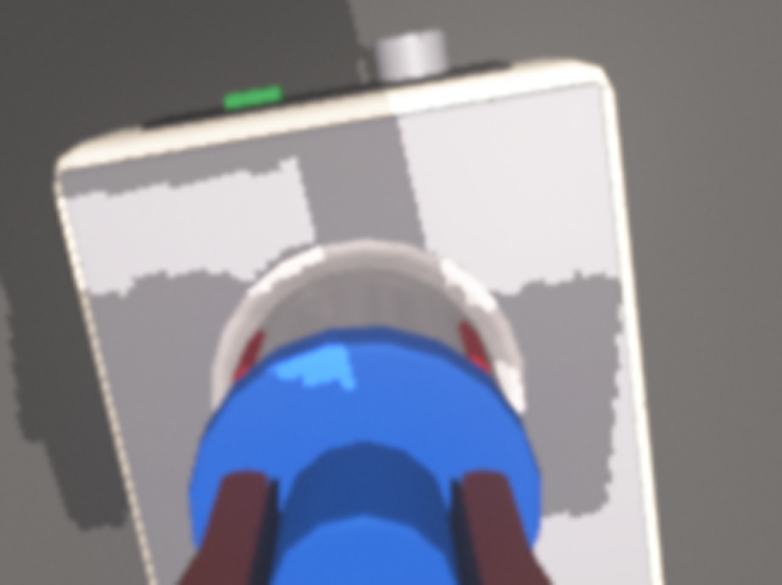

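The wrist view shows the cup above the collar, with its stripes at (250,355) and (475,350) symmetric about the tool's midline x≈365. That puts the stripes at about 35°, which should fall midway between the lugs. Centre, then descend.

>>> carry_out([
  [0, 0, 0.007, 0, -0.8, 0],
  [0.01, 0, 0, 0, 0, 0],
  [0, 0, 0, 0, 0, 0],
  [0, 0, 0, 0, 0, 0],
])

```text
t: 6.68
ee_pos: [515.8, -51.2, 173.5]
orientation: [0.184, 1.559, -0.187]
ft_force: [0.8, -0.9, -3.2]
width: 27.7
```

```bash
python3 -c "
from h import *
to([515.5,-49.3,160])"
```

```text
t 6.67 pos [515.78 -51.21 173.52] yaw -13.54 xax [ 0.0033 -0.0021 -1.    ] F [ 0.77 -0.87 -3.17] M [-0.006  0.032  0.016] w 27.7 q6 -1.45
tool delta [13.51  1.81 -0.76]
```

>>> carry_out([
  [0.005, 0.0016, 0, 0, 0, 0],
  [0.005, 0, 0, 0, 0, 0],
  [0.003, 0, 0, 0, 0, 0],
  [0, 0, 0, 0, 0, 0],
])

```text
t: 7.18
ee_pos: [516.2, -49.5, 159.6]
orientation: [0.184, 1.559, -0.187]
ft_force: [-0.9, -0.1, -2.5]
width: 27.8
```

```bash
python3 -c "
from h import *
to([515.5,-49.3,150])"
```

```text
t 7.17 pos [516.18 -49.52 159.63] yaw -13.53 xax [ 0.0033 -0.0021 -1.    ] F [-0.85 -0.15 -2.53] M [ 0.026 -0.056 -0.008] w 27.8 q6 -1.45
tool delta [ 9.62  0.06 -0.74]
```

>>> carry_out([
  [0.002, 0, -0.0005, 0, 0, 0],
  [0.002, 0, 0, 0, 0, 0],
  [0.002, 0, 0, 0, 0, 0],
  [0, 0, 0, 0, 0, 0],
])

```text
t: 7.68
ee_pos: [515.8, -49.4, 153.4]
orientation: [0.184, 1.559, -0.187]
ft_force: [-0.0, 0.5, -3.7]
width: 27.3
```

>>> carry_out([
  [0.002, 0, 0, 0, 0, 0],
  [0.002, 0, 0, 0, 0, 0],
  [0, 0, 0, 0, 0, 0],
])

```text
t: 8.05
ee_pos: [515.9, -49.4, 149.2]
orientation: [0.184, 1.559, -0.187]
ft_force: [0.3, -0.1, -2.2]
width: 27.2
```

>>> carry_out([
  [0.002, 0, 0, 0, 0, 0],
  [0.001, 0, 0, 0, 0, 0],
  [0, 0, 0, 0, 0, 0],
])

```text
t: 8.43
ee_pos: [515.9, -49.4, 146.0]
orientation: [0.184, 1.559, -0.187]
ft_force: [-0.3, -0.7, -2.9]
width: 27.9
```

>>> carry_out([
  [0.001, 0, 0, 0, 0, 0],
  [0.001, 0, 0, 0, 0, 0],
  [0, 0, 0, 0, 0, 0],
])

```text
t: 8.8
ee_pos: [516.0, -49.5, 143.9]
orientation: [0.184, 1.559, -0.187]
ft_force: [0.0, 0.0, -2.6]
width: 27.6
```

>>> carry_out([
  [0.001, 0, 0, 0, 0, 0],
  [0.001, 0, 0, 0, 0, 0],
  [0, 0, 0, 0, 0, 0],
])

```text
t: 9.18
ee_pos: [516.2, -49.4, 142.5]
orientation: [0.184, 1.558, -0.187]
ft_force: [-0.4, 0.6, -2.1]
width: 27.6
```

>>> carry_out([
  [0.001, 0, 0, 0, 0, 0],
  [0.001, 0, 0, 0, 0, 0],
  [0, 0, 0, 0, 0, 0],
])

```text
t: 9.55
ee_pos: [516.2, -49.4, 141.0]
orientation: [0.184, 1.558, -0.186]
ft_force: [-1.3, 1.3, 1.0]
width: 27.5
```

>>> carry_out([
  [0.001, 0, 0, 0, 0, 0],
  [0, 0, 0, 0, 0, 0],
])

```text
t: 9.8
ee_pos: [516.2, -49.4, 140.0]
orientation: [0.184, 1.558, -0.187]
ft_force: [-1.0, 0.2, 2.1]
width: 27.6
```

>>> carry_out([
  [0.001, 0, 0, 0, 0, 0],
  [0, 0, 0, 0, 0, 0],
])

```text
t: 10.05
ee_pos: [516.3, -49.4, 139.5]
orientation: [0.184, 1.558, -0.186]
ft_force: [-1.9, 0.3, 2.6]
width: 27.5
```

>>> carry_out([
  [0, 0, 0, 5, 0, 0],
  [0, 0, 0, 0, 0, 0],
])

```text
t: 10.3
ee_pos: [516.3, -49.1, 139.5]
orientation: [0.254, 1.551, -0.255]
ft_force: [-1.6, 0.2, 4.0]
width: 27.5
```

```bash
python3 -c "
from h import *
st()"
```

```text
t 10.3 pos [516.32 -49.07 139.51] yaw -18.59 xax [ 0.0048 -0.0018 -1.    ] F [-1.64  0.25  4.04] M [-0.013  0.48  -0.091] w 27.5 q6 -1.36
```

>>> carry_out([
  [0, 0, 0, 5, 0, 0],
  [0, 0, 0, 0, 0, 0],
])

```text
t: 10.55
ee_pos: [515.9, -49.1, 139.5]
orientation: [0.32, 1.543, -0.322]
ft_force: [-2.2, 1.0, 4.9]
width: 27.3
```

```bash
python3 -c "
from h import *
st()"
```

```text
t 10.55 pos [515.94 -49.15 139.48] yaw -23.48 xax [ 0.0039 -0.0021 -1.    ] F [-2.24  0.99  4.93] M [0.001 0.527 0.12 ] w 27.3 q6 -1.28
```

>>> carry_out([
  [-0.001, 0, -0.001, 0, 0, 0],
  [0, 0, 0, -9.5, 0, 0],
  [0, 0, 0, 0, 0, 0],
])

```text
t: 10.92
ee_pos: [515.1, -49.0, 139.4]
orientation: [0.185, 1.558, -0.188]
ft_force: [-0.3, 1.3, 1.6]
width: 27.4
```

```bash
python3 -c "
from h import *
st()"
```

```text
t 10.93 pos [515.11 -49.01 139.41] yaw -13.65 xax [ 0.0043 -0.0024 -1.    ] F [-0.3   1.27  1.56] M [ 0.107  0.056 -0.043] w 27.4 q6 -1.45
```

>>> carry_out([
  [0, 0, 0, -5, 0, 0],
  [0, 0, 0, 0, 0, 0],
])

```text
t: 11.18
ee_pos: [515.4, -49.2, 139.4]
orientation: [0.12, 1.562, -0.123]
ft_force: [-0.2, -0.5, 0.4]
width: 27.7
```

```bash
python3 -c "
from h import *
st()"
```

```text
t 11.18 pos [515.37 -49.19 139.42] yaw -8.88 xax [ 0.0048 -0.0027 -1.    ] F [-0.24 -0.47  0.42] M [0.057 0.138 0.003] w 27.7 q6 -1.53
```

>>> carry_out([
  [0, 0, 0, -5, 0, 0],
  [0, 0, 0, 0, 0, 0],
])

```text
t: 11.42
ee_pos: [515.6, -49.2, 139.4]
orientation: [0.056, 1.565, -0.06]
ft_force: [-0.2, 0.7, 0.1]
width: 27.3
```

```bash
python3 -c "
from h import *
st()"
```

```text
t 11.43 pos [515.57 -49.23 139.43] yaw -4.21 xax [ 0.0052 -0.0027 -1.    ] F [-0.16  0.66  0.09] M [0.088 0.11  0.02 ] w 27.3 q6 -1.61
```

>>> carry_out([
  [0, 0, 0, 9.5, 0, 0],
  [0.0005, 0, 0, 0, 0, 0],
  [0, 0, 0, 0, 0, 0],
])

```text
t: 11.8
ee_pos: [516.0, -49.2, 139.4]
orientation: [0.193, 1.555, -0.196]
ft_force: [0.2, 0.4, 0.0]
width: 27.6
```

>>> carry_out([
  [0.001, 0, 0, 0, 0, 0],
  [0, 0, 0, 0, 0, 0],
])

```text
t: 12.05
ee_pos: [516.1, -49.2, 139.5]
orientation: [0.192, 1.555, -0.196]
ft_force: [-1.5, -0.4, -0.5]
width: 27.3
```

>>> carry_out([
  [0.001, 0, 0, 0, 0, 0],
  [0, 0, 0, 0, 0, 0],
])

```text
t: 12.3
ee_pos: [516.1, -49.2, 139.5]
orientation: [0.192, 1.555, -0.195]
ft_force: [-0.1, -0.2, -1.2]
width: 27.1
```

```bash
python3 -c "
from h import *
st()"
```

```text
t 12.3 pos [516.14 -49.22 139.45] yaw -14.12 xax [ 0.0066 -0.0029 -1.    ] F [-0.08 -0.21 -1.19] M [-0.201  0.216  0.01 ] w 27.1 q6 -1.44
```

>>> carry_out([
  [0.002, 0, 0, 0, 0, 0],
])

```text
t: 12.42
ee_pos: [516.5, -49.0, 139.0]
orientation: [0.192, 1.555, -0.194]
ft_force: [-11.8, 3.5, 35.2]
width: 27.1
```

>>> carry_out([
  [0.003, 0, 0, 0, 0, 0],
])

```text
t: 12.55
ee_pos: [517.2, -49.0, 138.7]
orientation: [0.191, 1.553, -0.194]
ft_force: [-11.7, -0.3, 37.3]
width: 27.6
```

>>> carry_out([
  [0.004, 0, 0, 0, 0, 0],
])

```text
t: 12.68
ee_pos: [518.5, -49.3, 137.9]
orientation: [0.19, 1.55, -0.193]
ft_force: [-10.1, -0.2, 33.7]
width: 27.3
```

That pressed much harder than I meant to: 35 N, so the contact is stiff. I'll back off at once and take stock.

>>> carry_out([
  [-0.0005, 0, -0.001, 0, 0, 0],
  [0, 0, 0, 0, 0, 0],
  [0, 0, 0, 0, 0, 0],
])

```text
t: 13.05
ee_pos: [517.6, -49.0, 138.0]
orientation: [0.19, 1.55, -0.193]
ft_force: [-1.4, 0.8, 2.4]
width: 27.6
```

```bash
python3 -c "
from h import *
st()
shot('wrist','w4',(150,90,380,262),3.4)
shot('scene','s4',(190,150,310,270),5)
a=cv2.imread('pics/w4.png');b=cv2.imread('pics/s4.png')
cv2.imwrite('pics/v4.png',np.hstack([cv2.resize(a,(400,300)),cv2.resize(b,(400,400))[:300]]) if 0 else b)"
```

```text
t 13.05 pos [517.58 -49.   138.04] yaw -14.00 xax [ 0.0124 -0.0031 -0.9999] F [-1.4   0.76  2.39] M [ 0.044  0.178 -0.027] w 27.6 q6 -1.44
```

View pics/s4.png

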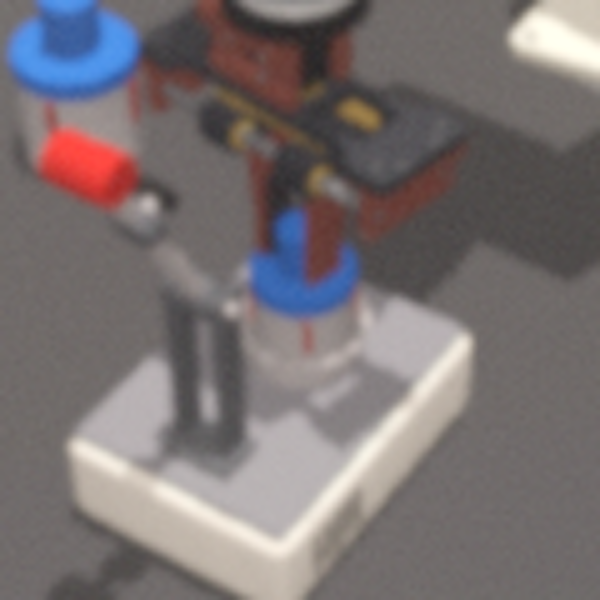

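The scene view shows the cup upright in the collar (crop 303,300), with the gripper on its knob and the clamp leaning back, handle at (88,167). The descent log fits a meshed, seated cup: about 3.5 mm of soft sliding (143→139.5), then a hard stop. That puts the nest floor at about 70, which also agrees with the handle triangulation. Release and lift.

>>> carry_out([
  [0, 0, 0, 0, 0, 0],
  [0, 0, 0, 0, 0, 0],
  [0, 0, 0, 0, 0, 0],
], grip=0.4)

```text
t: 13.52
ee_pos: [518.2, -49.0, 138.0]
orientation: [0.19, 1.549, -0.193]
ft_force: [-0.5, 0.6, -0.2]
width: 51.8
```

```bash
python3 -c "
from h import *
st()"
```

```text
t 13.53 pos [518.16 -49.04 137.99] yaw -14.00 xax [ 0.013  -0.0032 -0.9999] F [-0.53  0.59 -0.18] M [ 0.025  0.026 -0.01 ] w 51.8 q6 -1.44
```

>>> carry_out([
  [-0.02, 0, 0, 0, 0, 0],
  [-0.018, 0, -0.002, 0, 0.7, 0],
  [0, 0, 0, 0, 0, 0],
])

```text
t: 13.9
ee_pos: [515.7, -48.5, 176.7]
orientation: [0.192, 1.561, -0.192]
ft_force: [0.1, -0.5, 0.1]
width: 52.5
```

>>> carry_out([
  [0, 0, 0, -5, 0, 0],
  [0, 0, 0, -5, 0, 0],
  [0, 0, 0, 0, 0, 0],
  [0, 0, 0, 0, 0, 0],
], grip=1)

```text
t: 14.4
ee_pos: [514.9, -48.4, 174.5]
orientation: [0.053, 1.57, -0.053]
ft_force: [0.2, 0.2, 0.1]
width: 16.0
```

```bash
python3 -c "
from h import *
to([515,-49.2,163])
shot('wrist','w5',(130,60,400,262),2.96)"
```

```text
t 14.4 pos [514.86 -48.38 174.48] yaw -3.86 xax [-3.e-04 -1.e-04 -1.e+00] F [0.24 0.21 0.09] M [ 0.05   0.03  -0.004] w 16.0 q6 -1.62
tool delta [11.48 -0.81  0.19]
```

View pics/w5.png

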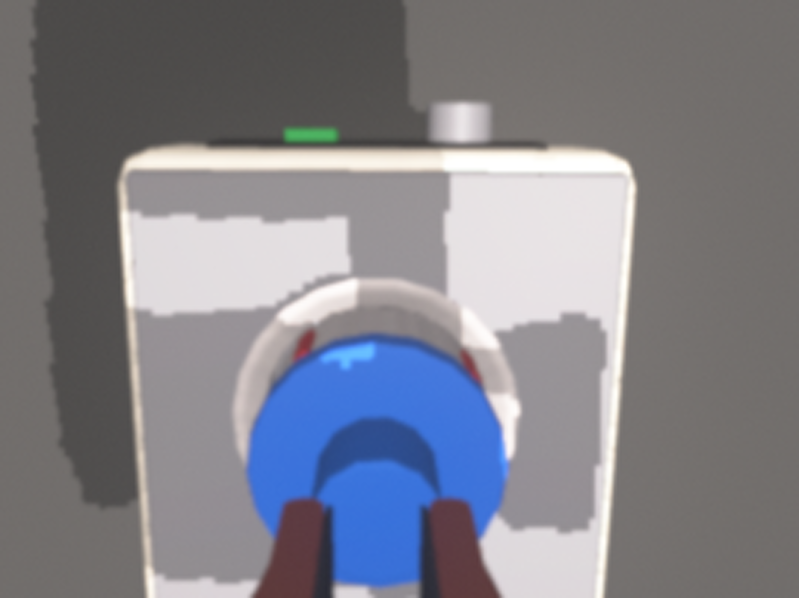

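Wrist view: the cup is in the collar, lid at (378,455), stripes at (304,347) and (470,365), fingers closing above the knob. I'll probe the knob top lightly to check that it is hard down.

>>> carry_out([
  [0.004, -0.0008, 0, 0, 0, 0],
  [0.004, 0, 0, 0, 0, 0],
  [0.002, 0, 0, 0, 0, 0],
  [0, 0, 0, 0, 0, 0],
])

```text
t: 14.95
ee_pos: [514.5, -49.2, 163.3]
orientation: [0.054, 1.571, -0.054]
ft_force: [0.1, -0.8, 0.2]
width: 0.3
```

>>> carry_out([
  [0.001, 0, 0, 0, 0, 0],
])

```text
t: 15.08
ee_pos: [514.7, -49.2, 162.4]
orientation: [0.054, 1.571, -0.054]
ft_force: [0.7, 0.0, 6.2]
width: 0.4
```

>>> carry_out([
  [0.001, 0, 0, 0, 0, 0],
])

```text
t: 15.2
ee_pos: [515.0, -49.3, 162.3]
orientation: [0.054, 1.57, -0.054]
ft_force: [-3.9, 0.9, 16.2]
width: 0.6
```

The knob top is at z 162.4 and hard at 16 N, so the foot is at about 70.4, level with the deck, and the cup is home. Now up and over, behind the clamp handle.

>>> carry_out([
  [-0.03, 0, 0, 0, 0, 0],
  [-0.055, 0, 0, 0, 0, 0],
  [-0.06, 0, 0, 0, 0, 0],
  [-0.06, 0, 0, 0, 0, 0],
  [-0.02, 0, 0, 0, 0, 0],
  [0, 0, 0, 0, 0, 0],
])

```text
t: 15.95
ee_pos: [514.7, -49.1, 394.7]
orientation: [0.054, 1.57, -0.054]
ft_force: [-0.4, -0.5, 0.1]
width: 0.8
```

>>> carry_out([
  [0, 0, 0.045, 0, 0, 0],
  [0, 0, 0.05, 0, 0, 0],
  [0, 0, 0.055, 0, 0, 0],
  [0, 0, 0.055, 0, 0, 0],
  [0, 0, 0, 0, 0, 0],
])

```text
t: 16.58
ee_pos: [722.1, -63.3, 384.1]
orientation: [0.055, 1.581, -0.054]
ft_force: [0.7, -0.1, 0.2]
width: 0.6
```

```bash
python3 -c "
from h import *
to([716,-61.5,305])"
```

```text
t 16.57 pos [722.12 -63.35 384.08] yaw -3.96 xax [-1.090e-02  9.000e-04 -9.999e-01] F [ 0.73 -0.06  0.17] M [ 0.057 -0.002  0.019] w 0.6 q6 -1.61
tool delta [79.14  1.41 -5.37]
```

>>> carry_out([
  [0.04, 0.001, 0, 0, -0.6, 0],
  [0.038, 0, 0, 0, 0, 0],
  [0, 0, 0, 0, 0, 0],
])

```text
t: 16.95
ee_pos: [718.6, -62.0, 299.6]
orientation: [0.055, 1.577, -0.054]
ft_force: [0.0, 0.0, -0.3]
width: 0.4
```

>>> carry_out([
  [0, 0, -0.01, 0, 0, 0],
  [0, 0, -0.004, 0, 0, 0],
  [0, 0, -0.004, 0, 0, 0],
])

```text
t: 17.32
ee_pos: [700.0, -60.8, 303.9]
orientation: [0.054, 1.573, -0.054]
ft_force: [0.2, -0.2, 0.8]
width: 0.4
```

```bash
python3 -c "
from h import *
to([700,-61.5,305])"
```

```text
t 17.32 pos [700.   -60.76 303.93] yaw -3.96 xax [-2.4e-03  3.0e-04 -1.0e+00] F [ 0.24 -0.21  0.78] M [ 0.001  0.    -0.044] w 0.4 q6 -1.61
tool delta [-1.07 -0.74  0.05]
```

>>> carry_out([
  [0, 0, -0.006, 0, 0, 0],
  [0, 0, -0.006, 0, 0, 0],
  [0, 0, -0.006, 0, 0, 0],
  [0, 0, -0.006, 0, 0, 0],
])

```text
t: 17.82
ee_pos: [682.1, -59.6, 312.7]
orientation: [0.053, 1.549, -0.055]
ft_force: [4.4, -0.9, 3.1]
width: 0.7
```

>>> carry_out([
  [0.002, 0, -0.01, 0, 0.5, 0],
  [0.002, 0, -0.01, 0, 0.5, 0],
  [0.001, 0, -0.01, 0, 0, 0],
  [0.001, 0, -0.01, 0, 0, 0],
])

```text
t: 18.32
ee_pos: [640.0, -56.7, 306.7]
orientation: [0.054, 1.566, -0.055]
ft_force: [2.8, 0.4, 2.4]
width: 0.3
```

```bash
python3 -c "
from h import *
st()"
```

```text
t 18.32 pos [640.05 -56.71 306.69] yaw -3.96 xax [ 4.1e-03 -6.0e-04 -1.0e+00] F [2.8  0.39 2.43] M [ 0.051 -0.44  -0.026] w 0.3 q6 -1.61
```

>>> carry_out([
  [0, 0, -0.01, 0, 0, 0],
  [0, 0, -0.01, 0, 0, 0],
  [0, 0, -0.01, 0, 0, 0],
  [0, 0, -0.01, 0, 0, 0],
  [0, 0, -0.01, 0, 0, 0],
  [0, 0, -0.01, 0, 0, 0],
  [0, 0, -0.01, 0, 0, 0],
])

```text
t: 19.2
ee_pos: [563.3, -51.3, 304.3]
orientation: [0.054, 1.571, -0.054]
ft_force: [3.1, -0.8, -2.1]
width: 0.3
```

```bash
python3 -c "
from h import *
st()"
```

```text
t 19.2 pos [563.31 -51.32 304.29] yaw -3.96 xax [-9.e-04 -0.e+00 -1.e+00] F [ 3.06 -0.85 -2.13] M [-0.051 -0.519 -0.014] w 0.3 q6 -1.61
```

>>> carry_out([
  [0, 0, -0.008, 0, 0, 0],
  [0, 0, -0.008, 0, 0, 0],
  [0, 0, 0.006, 0, 0, 0],
  [-0.04, 0, 0, 0, 0, 0],
  [0, 0, -0.02, 0, 0, 0],
  [0, 0, -0.02, 0, 0, 0],
  [0, 0, 0, 0, 0, 0],
])

```text
t: 20.08
ee_pos: [510.5, -47.7, 345.6]
orientation: [0.054, 1.575, -0.054]
ft_force: [0.4, 0.7, 0.6]
width: 0.6
```

```bash
python3 -c "
from h import *
st()
d=shot('scene','s6')
im=d['pixels'].astype(int);B,G,Rr=im[...,0],im[...,1],im[...,2]
m=((Rr>150)&(B<70)&(G<70)).astype(np.uint8);n,l,s,c=cv2.connectedComponentsWithStats(m)
print(s[1:],c[1:])
th=np.linspace(.3,1.6,14)
for t,p in zip(th,proj('s6',np.c_[605.1-149.7*np.cos(t),-56+10*np.cos(t),180+150*np.sin(t)])):print(round(t,2),p.round(1))
"
```

```text
t 20.07 pos [510.49 -47.67 345.6 ] yaw -3.96 xax [-4.7e-03  2.0e-04 -1.0e+00] F [0.38 0.74 0.64] M [0.053 0.022 0.044] w 0.6 q6 -1.62
[[268  28  10  29 192]
 [240 147  16  12 120]] [[271.83333333  39.27604167]
 [247.60833333 152.46666667]]Traceback (most recent call last):
  File "<string>", line 9, in <module>
    for t,p in zip(th,proj('s6',np.c_[605.1-149.7*np.cos(t),-56+10*np.cos(t),180+150*np.sin(t)])):print(round(t,2),p.round(1))
                                                         ^
NameError: name 't' is not defined. Did you mean: 'st'?
```

```bash
python3 -c "
from h import *
t=np.linspace(.6,1.3,8)
print(np.c_[t,proj('s6',np.c_[605.1-149.7*np.cos(t),-56+10*np.cos(t),180+150*np.sin(t)]), 605.1-149.7*np.cos(t),180+150*np.sin(t)].round(1))
"
```

```text
[[  0.6 255.9 157.1 481.5 264.7]
 [  0.7 253.9 155.  490.6 276.6]
 [  0.8 251.6 153.4 500.8 287.6]
 [  0.9 249.  152.3 512.  297.5]
 [  1.  246.2 151.8 524.2 306.2]
 [  1.1 243.1 151.8 537.2 313.7]
 [  1.2 239.7 152.4 550.9 319.8]
 [  1.3 236.2 153.7 565.1 324.5]]
```

>>> carry_out([
  [0.012, 0, 0, 0, 0, 0],
  [0.012, 0, 0, 0, 0, 0],
  [0.007, 0, -0.007, 0, 0, 0],
  [0.007, 0, -0.008, 0, 0, 0],
  [0.007, 0, -0.008, 0, 0, 0],
])

```text
t: 20.75
ee_pos: [486.2, -46.0, 298.2]
orientation: [0.055, 1.58, -0.054]
ft_force: [-1.6, 0.7, 5.4]
width: 0.5
```

```bash
python3 -c "
from h import *
st()"
```

```text
t 20.75 pos [486.2  -46.   298.19] yaw -3.96 xax [-1.020e-02  7.000e-04 -9.999e-01] F [-1.62  0.67  5.36] M [ 0.071  0.361 -0.041] w 0.5 q6 -1.62
```

>>> carry_out([
  [0.009, 0, -0.002, 0, 0, 0],
  [0.009, 0, -0.003, 0, 0, 0],
  [0.01, 0, -0.004, 0, 0, 0],
  [0.01, 0, -0.004, 0, 0, 0],
])

```text
t: 21.25
ee_pos: [455.2, -43.7, 257.9]
orientation: [0.056, 1.617, -0.053]
ft_force: [-3.0, 0.3, 4.0]
width: 0.4
```

```bash
python3 -c "
from h import *
st()"
```

```text
t 21.25 pos [455.17 -43.7  257.92] yaw -3.93 xax [-0.0466  0.0034 -0.9989] F [-3.02  0.3   3.99] M [ 0.063  0.648 -0.023] w 0.4 q6 -1.62
```

>>> carry_out([
  [-0.02, 0, 0, 0, 0, 0],
  [-0.005, 0, 0.006, 0, -2.6, 0],
  [0, 0, 0.006, 0, 0, 0],
  [0, 0, 0, 0, 0, 0],
])

```text
t: 21.75
ee_pos: [466.6, -44.4, 279.3]
orientation: [0.054, 1.574, -0.053]
ft_force: [0.3, -0.7, -0.5]
width: 0.4
```

```bash
python3 -c "
from h import *
st()
d=shot('scene','s7')
im=d['pixels'].astype(int);B,G,Rr=im[...,0],im[...,1],im[...,2]
m=((Rr>150)&(B<70)&(G<70)).astype(np.uint8);n,l,s,c=cv2.connectedComponentsWithStats(m)
print(s[1:],c[1:])
t=np.linspace(0,.8,9)
print(np.c_[t,proj('s7',np.c_[605.1-149.7*np.cos(t),-56+10*np.cos(t),180+150*np.sin(t)]), 605.1-149.7*np.cos(t),180+150*np.sin(t)].round(1))
"
```

```text
t 21.75 pos [466.61 -44.39 279.3 ] yaw -3.93 xax [-4.e-03  8.e-04 -1.e+00] F [ 0.3  -0.71 -0.46] M [-0.012  0.008 -0.009] w 0.4 q6 -1.62
[[252 157  15  11  97]] [[259.08247423 161.53608247]]
[[0.000e+00 2.612e+02 1.775e+02 4.554e+02 1.800e+02]
 [1.000e-01 2.611e+02 1.734e+02 4.561e+02 1.950e+02]
 [2.000e-01 2.607e+02 1.695e+02 4.584e+02 2.098e+02]
 [3.000e-01 2.599e+02 1.659e+02 4.621e+02 2.243e+02]
 [4.000e-01 2.589e+02 1.626e+02 4.672e+02 2.384e+02]
 [5.000e-01 2.575e+02 1.597e+02 4.737e+02 2.519e+02]
 [6.000e-01 2.559e+02 1.571e+02 4.815e+02 2.647e+02]
 [7.000e-01 2.539e+02 1.550e+02 4.906e+02 2.766e+02]
 [8.000e-01 2.516e+02 1.534e+02 5.008e+02 2.876e+02]]
```

>>> carry_out([
  [0.012, 0, -0.001, 0, 0, 0],
  [0.01, 0, 0, 0, 0, 0],
  [0.009, 0, -0.001, 0, 0, 0],
  [0.009, 0, 0, 0, 0, 0],
  [0.009, 0, 0, 0, 0, 0],
])

```text
t: 22.42
ee_pos: [462.8, -44.1, 226.0]
orientation: [0.054, 1.578, -0.053]
ft_force: [-1.0, -0.7, 2.0]
width: 0.6
```

```bash
python3 -c "
from h import *
st()"
```

```text
t 22.43 pos [462.76 -44.09 226.04] yaw -3.93 xax [-0.0075  0.001  -1.    ] F [-0.98 -0.66  2.02] M [ 0.018  0.263 -0.011] w 0.6 q6 -1.62
```

Good: 2 N at the handle, now at z≈213. Pushing on towards shut.

>>> carry_out([
  [0.008, 0, -0.001, 0, 0, 0],
  [0.007, 0, -0.001, 0, 0, 0],
  [0.006, 0, 0, 0, 0, 0],
])

```text
t: 22.8
ee_pos: [460.3, -43.9, 203.3]
orientation: [0.055, 1.578, -0.053]
ft_force: [-1.2, 0.4, 1.6]
width: 0.6
```

>>> carry_out([
  [0.004, 0, 0, 0, -0.3, 0],
])

```text
t: 22.92
ee_pos: [460.4, -43.9, 198.9]
orientation: [0.054, 1.573, -0.053]
ft_force: [-1.3, 0.5, 2.0]
width: 0.3
```

>>> carry_out([
  [0.003, 0, 0, 0, 0, 0],
])

```text
t: 23.05
ee_pos: [460.3, -43.9, 195.7]
orientation: [0.054, 1.573, -0.053]
ft_force: [-2.3, -0.5, 2.6]
width: 0.1
```

>>> carry_out([
  [0.0015, 0, 0, 0, 0, 0],
])

```text
t: 23.18
ee_pos: [460.1, -43.9, 194.1]
orientation: [0.054, 1.573, -0.053]
ft_force: [-1.9, 0.5, 3.2]
width: 0.4
```

>>> carry_out([
  [0.001, 0, 0, 0, 0, 0],
])

```text
t: 23.3
ee_pos: [460.1, -43.9, 193.2]
orientation: [0.054, 1.573, -0.053]
ft_force: [-2.4, 0.0, 4.0]
width: 0.5
```

>>> carry_out([
  [0.001, 0, 0, 0, 0, 0],
])

```text
t: 23.42
ee_pos: [460.1, -43.9, 192.8]
orientation: [0.054, 1.573, -0.053]
ft_force: [-5.8, 0.3, 14.8]
width: 0.0
```

>>> carry_out([
  [0.001, 0, 0, 0, 0, 0],
])

```text
t: 23.55
ee_pos: [460.2, -43.9, 192.7]
orientation: [0.054, 1.573, -0.053]
ft_force: [-6.7, 0.2, 15.3]
width: 0.8
```

There is a hard stop at TCP z 192.7. The handle is therefore level with the hinge (180 = floor 70 + 110), so the clamp is shut and the cup is home. Lift off, back away and look.

>>> carry_out([
  [-0.01, 0, 0, 0, 0, 0],
  [-0.04, 0, 0, 0, 0, 0],
  [-0.05, 0, 0, 0, 0, 0],
  [-0.05, 0, -0.02, 0, 0, 0],
  [0, 0.06, -0.01, 0, 0, 0],
  [0, 0.06, 0, 0, 0, 0],
  [0, 0.06, 0, 0, 0, 0],
  [0, 0, 0, 0, 0, 0],
])

```text
t: 24.55
ee_pos: [446.9, 141.7, 353.1]
orientation: [0.061, 1.559, -0.055]
ft_force: [-0.4, 0.3, 0.2]
width: 0.8
```

```bash
python3 -c "
from h import *
st()
shot('scene','s9',(170,130,330,280),3.9);shot('top','t9',(220,100,400,270),3.5)
b=cv2.imread('pics/s9.png');a=cv2.imread('pics/t9.png')
o=np.zeros((600,800,3),np.uint8)
b=cv2.resize(b,(400,375));a=cv2.resize(a,(400,378));o[:375,:400]=b;o[:378,400:]=a
cv2.imwrite('pics/v9.png',o[:378])
d=np.load('pics/s9.npz');im=d['pixels'].astype(int);B,G,Rr=im[...,0],im[...,1],im[...,2]
m=((Rr>150)&(B<70)&(G<70)).astype(np.uint8);n,l,s,c=cv2.connectedComponentsWithStats(m)
print(s[1:],c[1:])"
```

```text
t 24.55 pos [446.87 141.74 353.07] yaw -4.22 xax [ 0.0114  0.0032 -0.9999] F [-0.45  0.26  0.23] M [ 0.044  0.024 -0.005] w 0.8 q6 -1.22
[[254  27  24  30 484]
 [256 176   1   2   2]
 [263 177   6   7  25]] [[265.53305785  41.39256198]
 [256.         176.5       ]
 [265.52       180.32      ]]
```

View pics/v9.png

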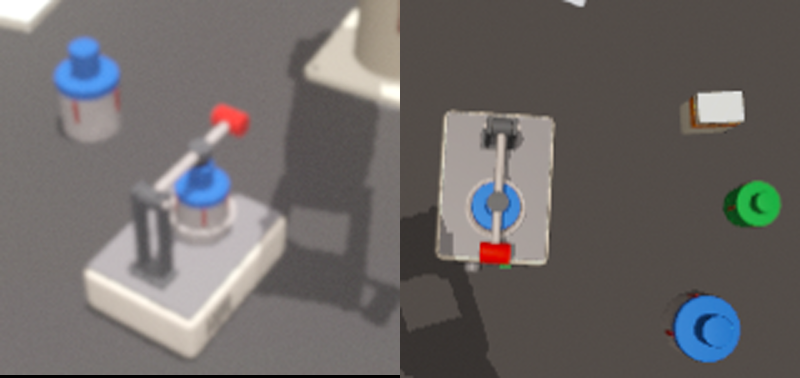

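The left half (scene) shows the clamp level over the cup, red handle at (230,120) and pad on the knob at (203,152). The right half (top) shows the cup centred under the clamp at (497,205), with the other cups and the carton where they stood. Handing in.

```bash
python3 -c "
from h import *
ctrl.close_job()"
```

```text
the job is handed in; nothing more can be done
```

The cup is in the nest, and by my checks it is meshed and fully home, with the clamp shut on its lid. I handed the job in at about 24.6 s with the robot clear.

- **Cup:** I gripped the small blue-lidded cup by its knob and turned it about 10° so its teeth fell between the lugs seen in the wrist image. It slid about 3.5 mm against the seal and then stopped hard. A probe on the knob top met firm contact at z 162.4 with 16 N, which puts the foot at about z 70.
- **Clamp:** The handle force rose from 2 N to 4 N as the pad compressed, then met a hard stop with the handle at about z 180. That is 110 mm above a floor at z 70, so it agrees with the knob height. The last picture shows the arm level and the pad on the knob.
- **Bystanders:** The last view shows the carton and the other two cups where they stood. The bottles were outside that crop, but nothing went near them at their height.

**Went wrong:**
- While checking that the cup was seated I pressed it with about 35 N for three rows (0.4 s), much harder than intended; the fingers may have slipped about 1.5 mm down the knob.
- I also turned it about ±10° while it was already down, under light load.
- The meshing is inferred from the drop and the heights. The wrist moment readings were too noisy to confirm it.

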